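# Set the kiln door ajar at the vent mark

### The job

The bench kiln is loaded with decal mugs and its thick door stands wide open: push the door with the gripper until its free edge points at the little white post standing on the bench (the vent mark), so that the firing can vent. The door is heavy and swings on with hardly any friction, so stop it gently (its sprung steel guards make it bounce off anything that stands in its way), let go, and leave it standing at the mark at rest, by itself, for at least six seconds. Do not let it slam shut or bang back against its stop, do not swing or hit it hard, do not touch the soft white fibre on its top, and leave everything else on the bench where it is.

Things in the scene. Friction and masses are not known exactly. Their poses are not given: they have to be found in the camera images.
- kiln: Steel-cased bench kiln, fixed, 340 deep (x) x 360 wide (y) x 235 mm high, open at its front, which faces along its own -x. Origin: on the door's hinge axis at bench level, at the left end of the front; the case spans x 0 to 0.340 m and y +0.015 to -0.345 m in its frame. Place and yaw vary.
- kiln_door (a joint): Hinge angle of the door in rad: 0 = shut (inner face flat on the kiln's front), grows as it opens, stop at 1.9. The axis is the kiln frame's z axis. At angle q, in the kiln's frame, hinge to free edge points along (-sin q, -cos q), out of the outer face along (-cos q, sin q). Shut at the robot's right of the hinge; starts wide open, at rest.
- door_hinge (a point): On the hinge axis, 130 mm above the bench, in the plane of the door's inner face; turns with the door: -y points to the free edge, -x out of the outer face. Door: nominal mass 10.7 kg, inertia about the hinge 0.44 kg m2 (really 0.7 to 1.4 times), damping 0.02 N m s/rad, dry friction 0.0005 N m: once moving it coasts on with a time constant of about 20 s.
- door_edge (a point): Centre of the free edge of the door, a slab without handle, a sprung guard on either face, 325 mm wide (5 to 330 mm from the hinge), 140 mm thick (too thick to grip), 25 to 235 mm above the bench. The point is 330 mm from the hinge, 70 mm from each face, 130 mm up; -y points on outward, -x out of the outer face. The door points at the mark when the mark's x in this frame is 0.
- guard_out_face (a point): On the outer face of the door, 250 mm from the hinge, 195 mm above the bench. The whole outer face (325 x 207 mm, 27 to 234 mm up) is a steel heat guard on springs: it gives inward along the face's normal by up to 30 mm, about 100 N/m, hardly damped, 0.3 kg. So a door that runs into a fixed finger bounces back. Its -x axis points out of the face.
- guard_in_face (a point): The same on the inner face (towards the kiln): on the face, 250 mm from the hinge, 195 mm above the bench, an equal sprung steel guard, gives up to 30 mm, about 100 N/m, hardly damped. Unpressed it lies in the plane of the hinge axis, 140 mm from the outer guard's face. Its +x axis points out of the face.
- vent_mark (a point): Tip of the vent mark: a small white ceramic post on the bench, 55 mm high, foot 48 mm across, fixed. It stands just beyond the door's sweep: with the door at the mark it is 70 mm beyond the free edge, in line with the middle of the door's thickness. It lies towards the closed side of where the door starts.
- fibre_out: Soft white fibre blanket on the door's top edge, outer half: 10 mm thick, 66 x 320 mm, upper surface 245 mm above the bench, set back 4 mm from the outer guard's face and moving with that guard. Its origin lies at bench height at the hinge end of the outer face. Must not be touched.
- fibre_in: The inner half of the soft fibre on the door's top: the same, set back 4 mm from the inner guard's face and moving with it; origin at bench height on the hinge axis. Must not be touched.
- mug_a: White mug, 82 mm across, 95 mm high, handle at its +y; origin centre of underside. Leave alone.
- mug_b: Blue-glazed mug, 82 mm across, 95 mm high, handle at its +y; origin centre of underside. Leave alone.
- tape_roll: Roll of tape lying flat, 90 mm across, 24 mm high; origin centre of underside. Leave alone.
- jar: Amber jar, 64 mm across, 80 mm high; origin centre of underside. Leave alone.
- brush_cup: White ceramic cup, 80 mm across, 90 mm high; origin centre of underside. Leave alone.
- spatula: Spatula lying on the bench. Leave alone.
- kiln_prop: Short terracotta kiln prop, 48 mm across, 18 mm high, standing on the kiln's roof; origin centre of underside. Leave alone.
Things that resemble listed ones, but are neither listed nor needed, are in the scene too. What is shaped like the part that bears vent_mark but pink or yellow is not meant.

How it is judged (in metres and radians):
On the way:
1. the door stands by itself at the vent mark, at rest and untouched, for 5 s (x of vent_mark in the frame of door_edge between -0.035 and 0.035 m and velocity of joint kiln_door between -0.03 and 0.03 rad/s and contact force between each of the fingers, the arm and kiln below 0.3 N), for 5 s.
At the end, for the whole second after the job is handed in: The door points at the vent mark (mark within 35 mm, about 0.09 rad, of the door's mid-plane, measured at the mark), turns slower than 0.03 rad/s, untouched; kept for 5 s and through the last second (x of vent_mark in the frame of door_edge between -0.035 and 0.035 m and velocity of joint kiln_door between -0.03 and 0.03 rad/s).
It fails at once if the door slams shut or bangs back against its stop (value of joint kiln_door below 0.1 rad or value of joint kiln_door above 1.8 rad).
It fails at once if the door is swung too fast (over 0.8 rad/s) (velocity of joint kiln_door above 0.8 rad/s or velocity of joint kiln_door below -0.8 rad/s).
It fails at once if the door or kiln is hit hard (over 25 N) (contact force between any of the fingers, the arm and kiln above 25 N).
It fails at once if the soft fibre on the door's top is touched (contact force between any of the fingers, the arm and fibre_out above 0.5 N or contact force between any of the fingers, the arm and fibre_in above 0.5 N).
It fails at once if something else on the bench is moved (distance of any of mug_a, mug_b, tape_roll, jar, brush_cup, spatula, kiln_prop from where it was at the start of the episode above 0.03 m).
It also fails if it takes over 58 s, if anything falls off the work surface, if the arm or the gripper's body presses on something with over 40 N, if the wrist force passes 120 N, or if a joint passes its speed limit or range.

### The arm

A 6-joint arm with a two-finger parallel gripper is mounted at the origin on the work surface. World frame = base frame: x ahead of the robot, y to its left, z up, the work surface at z = 0. Lengths are in m, angles in degrees, forces in N, time in s.
With the tool pointing down it reaches from about 0.3 to 0.75 m from the base axis. Payload 8.5 kg.
Tool frame: the origin (TCP) lies midway between the tips of the shut fingers; the grasp point (between the pads) lies grasp_offset behind it (grasp_offset is the distance from the TCP to the grasp point, in m); z points along the fingers, y is the line along which they close (so a half turn about z gives the same grasp; the last joint's range is limited). The gripper opens to 85 mm and grips with 20 to 120 N. Pads are 22 mm wide; open, the fingers measure 114 mm over their backs; the gripper's body (76 mm by 85 mm) begins 54 mm behind the grasp point. The pads swing forward as they close: fully open they stand 13 mm farther back than shut.
Start: joints at [63.008, 21.807, 74.336, -0, 83.858, -12.336], TCP at [0.139, 0.532, 0.231] pointing down, gripper open.
Joint ranges: [-178.18, 178.18], [-50.72, 133.34], [12.68, 142.11], [-81.47, 261.47], [9.98, 163.14], [-165.26, 165.26]. Speed limits (degrees/s): [136.94, 136.94, 180, 180, 180, 180].

### API

Orientations are given as a 3x3 rotation matrix whose columns are the frame's x, y, z axes.
In Python, from rig import observe, get_image, camera_params, close_job, grasp_offset gives the robot as it stands.
- The arm moves only by the shell command python3 -m handwheel 'ROWS' [OPENING] [FORCE]. ROWS is JSON, a list of rows, each a list of 2 entries, a list of its own where there are three numbers: the shift along the tool's x, y, z as a fraction of full scale, then the turn, a rotation vector about the tool's x, y, z as a fraction of full scale. In form: [[[dx, dy, dz], [ax, ay, az]], ...]. A call has 1 to 10 rows; each row is the pose to reach, as a shift and turn from the pose commanded when the call began, along the tool's axes at that moment, turning the shorter way round; what a row does not reach only later rows make up. Full scale, the value 1, is 0.5 m for a shift and pi rad for a turn. A row lasts 1/10 s, in which the tool goes at most 50 mm and 8.59 degrees, less where a joint would pass 70% of its speed; a pose out of reach is approached as far as the arm can. A call with a number of a shift or a turn outside -1 to 1 is refused whole. A call with a gripper value outside its range is refused whole. OPENING is the opening, from 0 (shut) to 1 (fully open), set as the call begins (- or left out, the last holds). The fingers move at their own pace and stop on an object; FORCE is the grip in N (left out, the last holds). Time passes only in rows, so rows that repeat a pose let the fingers close. It gives the time, the measured TCP pose, the force, the opening and the grip force at its end, in the units of the state.
- observe(): the state, without advancing time (a new reading comes with each control period).
- get_image(name): name is "scene" or "top" or "wrist"; returns (picture, depth): 420x560x3 uint8, red, green, blue; 420x560 float32, m along the optical axis (not along the pixel's ray), 0 where there is no reading.
- camera_params(name): a dict with "K" (3x3 intrinsics, pixels), "k1" (the pictures are not rectified: a ray, as slopes to the right and down, at radius r is drawn at 1 + k1 r^2 times it, then the intrinsics apply), "R" (3x3) and "t" (3): a world point X has camera coordinates R X + t. Camera axes: x right, y down, z forward; pixel columns grow to the right and rows downward; lengths in m; the calibration is good to about 2 mm. A picture is of the moment at which its call begins: read the wrist's pose just before it. camera_params takes no time and is no camera call; for the wrist camera it gives the pose at the moment of the call.
- close_job(): hands the job in; it is judged then, once.
The state is a dict: "time_s": time; "q": joint angles; "qvel": joint speeds; "joint_efforts": joint torques, N m; "position": TCP position; "tool_rot": TCP orientation; "ft_force": force on the tool from outside, world axes, zero at the start; "wrist_torque": the same for the moment, N m; "grip_width": finger opening in m; "gripper_force": force on a finger pad.
Only numpy, scipy, OpenCV 4.12 (cv2) and the standard library are available. Lean on these libraries where they do the work, as an engineer would, in place of code of your own. Each camera call takes 0.05 s, during which the arm holds its last target. There are 200 camera calls.

## Working session

There is one attempt and no reset: what is moved stays moved. The work goes in short steps, Python scripts to look and compute and a shell command to move; the robot and the scene stay as the last step left them, time stands still between calls to the robot, and variables do not carry over. Pictures are saved under pics/ and viewed, at most 10 in all, crops included, and the job is handed in when it is done.

```bash
mkdir -p pics; ls
python3 - <<'E'
from rig import *
import cv2,numpy as np
for n in ("scene","top"):
    p=camera_params(n); print(n,p["K"],p["k1"],p["R"],p["t"])
    im,d=get_image(n); np.save(f"{n}_d.npy",d); np.save(f"{n}_i.npy",im); cv2.imwrite(f"pics/{n}0.png",im[:,:,::-1])
o=observe(); print(o["time_s"],o["position"],o["tool_rot"],o["grip_width"],o["ft_force"],grasp_offset)
E
```

```text
pics
scene [[422.26479128   0.         274.68136211]
 [  0.         422.26479128 208.78867336]
 [  0.           0.           1.        ]] -0.011436743302085363 [[-0.58820835  0.80869975 -0.003956  ]
 [ 0.54853335  0.39537212 -0.73674422]
 [-0.59424078 -0.4355291  -0.67615997]] [ 0.42736357 -0.24660308  1.84196827]
top [[500.90123814   0.         276.87042506]
 [  0.         500.90123814 214.50922453]
 [  0.           0.           1.        ]] -0.02238866678105415 [[ 0.02299463 -0.99963327  0.01430264]
 [-0.99532466 -0.02423325 -0.0934964 ]
 [ 0.09380872 -0.01208586 -0.99551688]] [-0.05610385  0.70435431  1.72822855]
0.1 [0.13901927 0.53185207 0.23078341] [[-9.67459932e-01  2.53023515e-01 -6.17905921e-04]
 [ 2.53024090e-01  9.67459270e-01 -1.17068788e-03]
 [ 3.01587248e-04 -1.28893870e-03 -9.99999124e-01]] 0.08530711134658815 [ 0.47194587 -0.20998464 -0.54181581] 0.0187
```

View pics/scene0.png

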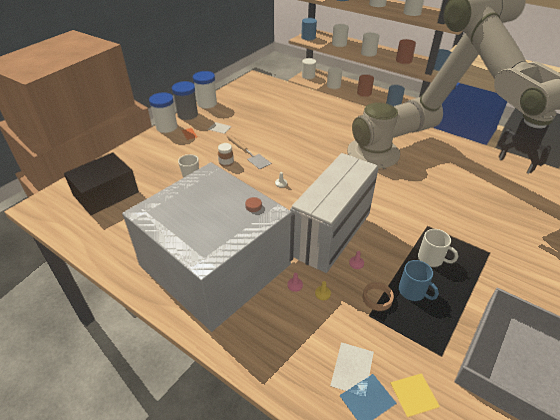

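View pics/top0.png

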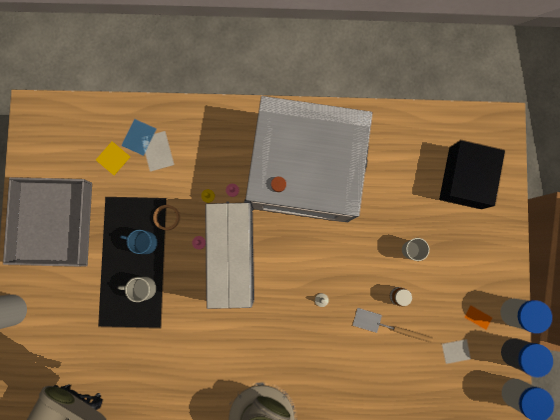

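The top view shows the open door with its fibre at about (206–254, 203–308) and the kiln front from (247,203) to (358,215). The white mark stands at about (321,300). In the scene view the mark is at about (281,178), and the pink and yellow posts are decoys.

```bash
cat > h.py <<'E'
from rig import *
import cv2,numpy as np
def cloud(n,im=None,d=None):
    p=camera_params(n)
    if d is None: im,d=get_image(n)
    v,u=np.mgrid[:420,:560]; 
    dc=np.array([p["k1"],0,0,0,0],float)
    r=cv2.undistortPoints(np.stack([u,v],-1).reshape(-1,1,2).astype(float),np.array(p["K"]),dc).reshape(420,560,2)
    X=np.dstack([r[...,0]*d,r[...,1]*d,d])-np.array(p["t"])
    X=X@np.array(p["R"]); X[d<=0]=np.nan
    return im,X
E
python3 - <<'E'
from h import *
for n,(u,v,w) in {"top":(321,300,9),"scene":(281,180,11)}.items():
    im,X=cloud(n,np.load(n+"_i.npy"),np.load(n+"_d.npy"))
    P=X[v-w:v+w,u-w:u+w].reshape(-1,3); Q=P[P[:,2]>.012]; T=P[P[:,2]>.035]
    print(n,"mark",len(Q),Q.min(0),Q.max(0),np.median(T,0),len(T),"bench",np.median(X[350:400,150:180].reshape(-1,3)[:,2]) )
    H=P[P[:,2]>.045]; print(H)
im,X=cloud("top",np.load("top_i.npy"),np.load("top_d.npy"))
Z=X[...,2]
sub=np.zeros(Z.shape,bool); sub[195:320,195:262]=1
m=sub&(Z>.2365)&(Z<.256); print("fibre z",np.median(Z[m]),m.sum())
def rect(m):
    m=cv2.morphologyEx(m.astype(np.uint8),cv2.MORPH_OPEN,np.ones((3,3)))>0
    r=cv2.minAreaRect(X[m][:,:2].astype(np.float32)); return r,cv2.boxPoints(r)
m2=sub&(Z>.24)
print(rect(m2))
sub=np.zeros(Z.shape,bool); sub[90:225,240:380]=1
m3=sub&(Z>.22)&(Z<.242); m3[205:,:256]=0
print("kiln z",np.median(Z[m3])); print(rect(m3))
E
```

```text
top mark 81 [ 0.38920604 -0.22239115  0.01216562] [ 0.43119822 -0.18031292  0.05869476] [ 0.41196146 -0.20086701  0.05167974] 17 bench nan
[[ 0.41604633 -0.19757576  0.04963583]
 [ 0.41638812 -0.2006223   0.05339524]
 [ 0.41619104 -0.20446318  0.0496113 ]
 [ 0.41318802 -0.19686363  0.05703692]
 [ 0.41310344 -0.20051644  0.05489236]
 [ 0.41247599 -0.2049722   0.0453444 ]
 [ 0.41318744 -0.20747168  0.05405129]
 [ 0.40992682 -0.19674456  0.05869476]
 [ 0.40900907 -0.20155207  0.04555049]
 [ 0.40990734 -0.20382572  0.0565085 ]
 [ 0.4092959  -0.20824702  0.04741954]
 [ 0.40600241 -0.19752192  0.05167974]
 [ 0.40614222 -0.20086701  0.05254708]
 [ 0.40621675 -0.20429945  0.05257111]]
scene mark 64 [ 0.3923857  -0.21480082  0.01264008] [ 0.43488625 -0.17403032  0.05784884] [ 0.41330376 -0.19982197  0.04717006] 24 bench nan
[[ 0.41197872 -0.20287672  0.05784884]
 [ 0.40828159 -0.20071072  0.05651374]
 [ 0.40236197 -0.20008596  0.05309872]
 [ 0.41103274 -0.20832036  0.04988642]
 [ 0.41268787 -0.20234735  0.05362126]
 [ 0.41348682 -0.19701202  0.05653112]
 [ 0.40495037 -0.19823     0.05062597]

[... 196 characters left out ...]
[ 0.414957   -0.20068608  0.0459403 ]
 [ 0.41346586 -0.19695285  0.04669767]
 [ 0.4108818  -0.19399074  0.04641121]]
fibre z 0.2445106359765664 4506
(((0.5586339235305786, 0.11209508776664734), (0.31912699341773987, 0.13199859857559204), 1.9979265928268433), array([[0.39686644, 0.17249136],
       [0.4014684 , 0.04057299],
       [0.7204014 , 0.05169882],
       [0.71579945, 0.18361717]], dtype=float32))
kiln z 0.23501422307639563
(((0.8771665096282959, -0.13411377370357513), (0.3613303303718567, 0.34635505080223083), 83.15911865234375), array([[ 0.6837024 , -0.29286516],
       [ 1.0275917 , -0.33412033],
       [ 1.0706306 ,  0.02463761],
       [ 0.7267413 ,  0.06589279]], dtype=float32))
```

```bash
cat >> h.py <<'E'
from scipy.spatial.transform import Rotation as Ro
HG=np.array([.724,.0495]); MK=np.array([.4115,-.2005])
def dn(phi): 
    c,s=np.cos(phi),np.sin(phi); return np.array([c,s]),np.array([s,-c])  # dir, outer normal
def pose(phi,r,side,gap,z,tilt=10):
    """side +1 outer, -1 inner; gap = free distance finger to face"""
    d,n=dn(phi); off=.14 if side>0 else 0.
    p=HG+r*d+n*(off+side*(gap+.0115)); c=np.r_[-side*n,0]
    t=np.radians(tilt); zz=np.cos(t)*np.array([0,0,-1.])+np.sin(t)*c
    y=np.r_[side*-d,0] if side>0 else np.r_[-d,0]
    R=np.c_[np.cross(y,zz),y,zz]
    return np.r_[p,z],R
def rel(P,R,P0=None,R0=None):
    o=observe(); P0=np.array(o["position"]) if P0 is None else P0; R0=np.array(o["tool_rot"]) if R0 is None else R0
    return np.round(R0.T@(P-P0)/.5,4),np.round(Ro.from_matrix(R0.T@R).as_rotvec()/np.pi,4)
def door(n="top"):
    t=observe()["time_s"]; im,X=cloud("top"); Z=X[...,2]; D=X[...,:2]-HG
    m=(Z>.238)&(Z<.252)&(np.hypot(D[...,0],D[...,1])<.37)
    m=cv2.morphologyEx(m.astype(np.uint8),cv2.MORPH_OPEN,np.ones((3,3)))
    k,l,s,_=cv2.connectedComponentsWithStats(m); m=l==1+np.argmax(s[1:,4])
    (c,w,a)=cv2.minAreaRect(X[m][:,:2].astype(np.float32)); B=cv2.boxPoints((c,w,a))
    v=np.array(c)-HG; guess=np.arctan2(v[1],v[0])%(2*np.pi)+np.arctan2(.07,.167)
    q=X[m][:,:2]; E=[]
    # long axis direction closest to guess
    a=np.radians(a); cand=[a+k*np.pi/2 for k in range(4)]
    phi=min(cand,key=lambda x:abs((x-guess+np.pi)%(2*np.pi)-np.pi))%(2*np.pi)
    d,n_=dn(phi); xm=(MK-HG)@n_-.07
    return t,phi,guess,xm,w
E
python3 - <<'E'
from h import *
print(door())
P,R=pose(np.radians(182),.28,1,.03,.19); print(P,R); print(rel(P,R))
E
```

```text
(0.1, np.float64(3.1772558884684523), np.float64(3.176449441074743), np.float64(-0.3086986349506894), (0.3196655511856079, 0.132371187210083))
[0.43783631 0.22111758 0.19      ] [[-0.03436929  0.99939083  0.00606023]
 [ 0.98420783  0.0348995  -0.1735424 ]
 [-0.17364818  0.         -0.98480775]]
(array([-0.7354, -0.4501,  0.082 ]), array([ 0.0352, -0.0476,  0.4064]))
```

```bash
python3 -m handwheel '[[[-0.735,-0.45,0.06],[0.035,-0.048,0.406]],[[-0.735,-0.45,0.06],[0.035,-0.048,0.406]],[[-0.735,-0.45,0.06],[0.035,-0.048,0.406]],[[-0.735,-0.45,0.082],[0.035,-0.048,0.406]],[[-0.735,-0.45,0.082],[0.035,-0.048,0.406]],[[-0.735,-0.45,0.082],[0.035,-0.048,0.406]],[[-0.735,-0.45,0.082],[0.035,-0.048,0.406]],[[-0.735,-0.45,0.082],[0.035,-0.048,0.406]],[[-0.735,-0.45,0.082],[0.035,-0.048,0.406]],[[-0.735,-0.45,0.082],[0.035,-0.048,0.406]]]' 0
python3 - <<'E'
from h import *
P,R=pose(np.radians(182),.28,1,.0,.19); o=observe();print(o["time_s"],o["position"],P,o["ft_force"],o["grip_width"]); print(rel(P,R)); print(door())
im,_=get_image("scene"); cv2.imwrite("pics/s1.png",im[100:350,180:480,::-1].repeat(2,0).repeat(2,1))
E
```

```text
time_s: 1.15
position: [0.44, 0.2188, 0.1894]
tool_rot: [[-0.029, 1.0, 0.006], [0.984, 0.03, -0.174], [-0.174, 0.001, -0.985]]
ft_force: [0.2, -0.8, -0.4]
grip_width: 0.0002
gripper_force: 0.0
1.15 [0.43996878 0.218797   0.18940902] [0.43888329 0.19113585 0.19      ] [ 0.20655159 -0.79643393 -0.35290508] 0.0002166762854370391
(array([-0.0546, -0.0038,  0.0085]), array([ 0.    ,  0.0002, -0.0017]))
(1.15, np.float64(3.1765938474274047), np.float64(3.1769691597912377), np.float64(-0.30891124027713146), (0.31982123851776123, 0.13234873116016388))
```

View pics/s1.png

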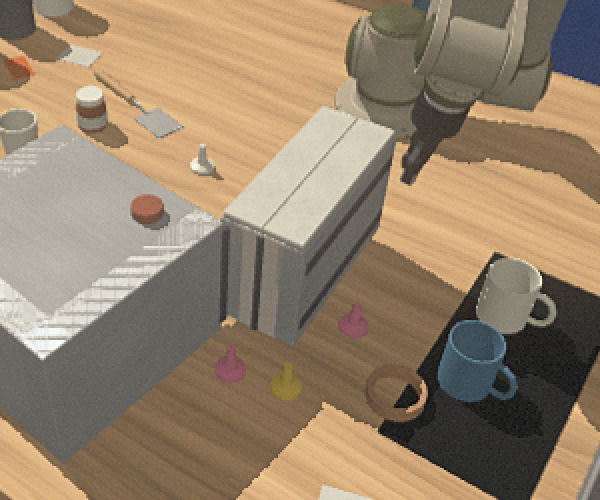

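```bash
python3 -m handwheel '[[[-0.015,0,0.0026],[0,0,0]],[[-0.03,0,0.0053],[0,0,0]],[[-0.033,0,0.0058],[0,0,0]],[[-0.036,0,0.0063],[0,0,0]],[[-0.039,0,0.0069],[0,0,0]],[[-0.042,0,0.0074],[0,0,0]],[[-0.045,0,0.0079],[0,0,0]],[[-0.048,0,0.0084],[0,0,0]],[[-0.051,0,0.009],[0,0,0]],[[-0.054,0,0.0095],[0,0,0]]]'
python3 -m handwheel '[[[-0.003,0,0.0005],[0,0,0]],[[-0.006,0,0.001],[0,0,0]],[[-0.009,0,0.0016],[0,0,0]],[[-0.012,0,0.0021],[0,0,0]],[[-0.015,0,0.0026],[0,0,0]],[[-0.018,0,0.0032],[0,0,0]]]'
python3 - <<'E'
from h import *
for i in range(3): print(door()[:4])
o=observe();print(o["position"],o["ft_force"])
E
```

```text
time_s: 2.25
position: [0.4388, 0.1939, 0.1903]
tool_rot: [[-0.035, 0.999, 0.008], [0.984, 0.036, -0.173], [-0.173, 0.002, -0.985]]
ft_force: [-0.3, 0.5, -0.1]
grip_width: 0.0002
gripper_force: 0.0
time_s: 2.85
position: [0.4391, 0.1848, 0.1903]
tool_rot: [[-0.035, 0.999, 0.008], [0.984, 0.036, -0.173], [-0.173, 0.002, -0.985]]
ft_force: [-0.4, 0.3, -0.1]
grip_width: 0.0
gripper_force: 0.1
(2.85, np.float64(3.176839682163154), np.float64(3.1850938711044368), np.float64(-0.30883230606833123))
(2.9, np.float64(3.177239027329801), np.float64(3.185222680923241), np.float64(-0.3087040509709652))
(2.95, np.float64(3.189089881960004), np.float64(3.181300071394106), np.float64(-0.30488075106979284))
[0.43907708 0.18481277 0.1902859 ] [-0.826968   -0.29884638  0.01874932]
```

```bash
python3 -m handwheel '[[[-0.003,0,0.0005],[0,0,0]],[[-0.006,0,0.001],[0,0,0]],[[-0.009,0,0.0016],[0,0,0]],[[-0.012,0,0.0021],[0,0,0]],[[-0.015,0,0.0026],[0,0,0]],[[-0.018,0,0.0032],[0,0,0]],[[-0.018,0,0.0032],[0,0,0]]]'
python3 - <<'E'
from h import *
for i in range(4): print(door())
o=observe();print(o["position"],o["ft_force"])
E
```

```text
time_s: 3.7
position: [0.4395, 0.1756, 0.1903]
tool_rot: [[-0.035, 0.999, 0.008], [0.984, 0.036, -0.173], [-0.173, 0.002, -0.985]]
ft_force: [0.2, -0.9, -0.8]
grip_width: -0.0002
gripper_force: 0.1
(3.7, np.float64(3.227876959024245), np.float64(3.2177096847639426), np.float64(-0.2921395542124431), (0.3198634386062622, 0.13172686100006104))
(3.75, np.float64(3.2305047416837183), np.float64(3.221116766713437), np.float64(-0.2912640473302285), (0.3204467296600342, 0.13229236006736755))
(3.8, np.float64(3.2360207225453825), np.float64(3.2238641648927038), np.float64(-0.28942130760997453), (0.3204836845397949, 0.13217732310295105))
(3.85, np.float64(3.2370742441054827), np.float64(3.230805204224823), np.float64(-0.2890685935667511), (0.319610059261322, 0.1319909691810608))
[0.43946418 0.1757604  0.19029945] [-0.44845742  0.5698488  -0.4280264 ]
```

Run:
```python
from h import *
o=observe();P0=np.array(o["position"]);R0=np.array(o["tool_rot"])
print("up",rel(P0+[0,.015,.105],R0))
P,R=pose(3.93,.28,-1,.0,.295); print("over",P,rel(P,R))
d,n=dn(3.988); print("xm at 3.988",(MK-HG)@n-.07)
```

```text
up (array([-0.0069,  0.0014, -0.212 ]), array([0., 0., 0.]))
over [ 0.53476295 -0.15719201  0.295     ] (array([-0.6984,  0.1667, -0.0894]), array([ 0.0006,  0.1059, -0.2406]))
xm at 3.988 -0.0016368455872675935
```

```bash
python3 -m handwheel '[[[-0.007,0,-0.212],[0,0,0]],[[-0.007,0,-0.212],[0,0,0]],[[-0.007,0,-0.212],[0,0,0]],[[-0.7,0.167,-0.09],[0,0.106,-0.24]],[[-0.7,0.167,-0.09],[0,0.106,-0.24]],[[-0.7,0.167,-0.09],[0,0.106,-0.24]],[[-0.7,0.167,-0.09],[0,0.106,-0.24]],[[-0.7,0.167,-0.09],[0,0.106,-0.24]],[[-0.7,0.167,-0.09],[0,0.106,-0.24]],[[-0.7,0.167,-0.09],[0,0.106,-0.24]]]'
python3 - <<'E'
from h import *
for i in range(2): print(door()[:4])
P,R=pose(3.93,.28,-1,.0,.19); o=observe();print(o["position"],P,rel(P,R))
E
```

```text
time_s: 4.9
position: [0.5208, -0.107, 0.2947]
tool_rot: [[-0.7, 0.704, -0.123], [0.693, 0.71, 0.126], [0.176, 0.003, -0.984]]
ft_force: [1.6, 0.3, -0.1]
grip_width: 0.0001
gripper_force: 0.0
(4.9, np.float64(3.319976210119858), np.float64(3.311507323760728), np.float64(-0.2605832582169784))
(4.95, np.float64(3.326623277108371), np.float64(3.3163212056407776), np.float64(-0.25823995601721295))
[ 0.52160706 -0.11024298  0.29311215] [ 0.53476295 -0.15719201  0.19      ] (array([-0.1201, -0.0475,  0.1881]), array([ 0.0005, -0.0006, -0.0022]))
```

```bash
python3 -m handwheel '[[[-0.12,-0.047,0.188],[0,0,0]],[[-0.12,-0.047,0.188],[0,0,0]],[[-0.12,-0.047,0.188],[0,0,0]],[[-0.12,-0.047,0.188],[0,0,0]],[[-0.12,-0.047,0.188],[0,0,0]]]'
python3 - <<'E'
from h import *
for i in range(2): print(door()[:4])
P,R=pose(3.93,.28,-1,.0,.19); o=observe();print(o["position"],P,rel(P,R))
E
```

```text
time_s: 5.5
position: [0.5351, -0.1508, 0.1942]
tool_rot: [[-0.698, 0.706, -0.119], [0.695, 0.708, 0.122], [0.171, 0.002, -0.985]]
ft_force: [-0.3, -0.3, 0.5]
grip_width: 0.0001
gripper_force: 0.0
(5.5, np.float64(3.369159252749603), np.float64(3.357906816069912), np.float64(-0.24305221489062492))
(5.55, np.float64(3.3662404448396326), np.float64(3.3581034583224767), np.float64(-0.2441047137525321))
[ 0.53514231 -0.15080462  0.19461335] [ 0.53476295 -0.15719201  0.19      ] (array([-0.0099, -0.0096,  0.0076]), array([ 0.0009,  0.0013, -0.0001]))
```

```bash
for k in 1 2 3; do python3 -m handwheel '[[[0,0,0],[0,0,0]],[[0,0,0],[0,0,0]],[[0,0,0],[0,0,0]],[[0,0,0],[0,0,0]],[[0,0,0],[0,0,0]],[[0,0,0],[0,0,0]],[[0,0,0],[0,0,0]],[[0,0,0],[0,0,0]],[[0,0,0],[0,0,0]],[[0,0,0],[0,0,0]]]' >/dev/null
python3 - <<'E'
from h import *
print(door())
P,R=pose(3.93,.28,-1,.0,.19); o=observe();print(o["position"],rel(P,R),o["ft_force"])
E
done
```

```text
(6.6, np.float64(3.4416968865587974), np.float64(3.4364748054986904), np.float64(-0.21644523817984793), (0.3207346796989441, 0.13243824243545532))
[ 0.53451379 -0.15141674  0.19234219] (array([-0.0092, -0.0078,  0.0031]), array([ 0.0006,  0.0001, -0.0005])) [-0.31633789 -0.7015262  -0.13302872]
(7.65, np.float64(3.5202180274813983), np.float64(3.5099163646717457), np.float64(-0.18677979852039328), (0.32100385427474976, 0.13334044814109802))
[ 0.53450225 -0.151412    0.19231785] (array([-0.0092, -0.0078,  0.0031]), array([ 0.0006,  0.0001, -0.0005])) [-0.12481221 -0.10218121 -0.03280065]
(8.7, np.float64(3.5801982076053536), np.float64(3.5782931733155863), np.float64(-0.16362448823094747), (0.3206353783607483, 0.13504141569137573))
[ 0.53451414 -0.15141406  0.19234306] (array([-0.0092, -0.0078,  0.0031]), array([ 0.0006,  0.0001, -0.0005])) [0.14199733 0.77237865 0.11940729]
```

```bash
for k in 1 2 3; do python3 -m handwheel '[[[0,0,0],[0,0,0]],[[0,0,0],[0,0,0]],[[0,0,0],[0,0,0]],[[0,0,0],[0,0,0]],[[0,0,0],[0,0,0]],[[0,0,0],[0,0,0]],[[0,0,0],[0,0,0]],[[0,0,0],[0,0,0]],[[0,0,0],[0,0,0]],[[0,0,0],[0,0,0]]]' >/dev/null
python3 - <<'E'
from h import *
print(door())
E
done
```

```text
(9.75, np.float64(3.648001290273362), np.float64(3.6462202064408977), np.float64(-0.1370480984937339), (0.32030823826789856, 0.13320793211460114))
(10.8, np.float64(3.7076970115033836), np.float64(3.708057146720771), np.float64(-0.11339038075808816), (0.3199721872806549, 0.13219177722930908))
(11.85, np.float64(3.7662487385976475), np.float64(3.7624103437127596), np.float64(-0.09003534382611961), (0.3190000653266907, 0.13402029871940613))
```

```bash
for k in 1 2; do python3 -m handwheel '[[[0,0,0],[0,0,0]],[[0,0,0],[0,0,0]],[[0,0,0],[0,0,0]],[[0,0,0],[0,0,0]],[[0,0,0],[0,0,0]],[[0,0,0],[0,0,0]],[[0,0,0],[0,0,0]],[[0,0,0],[0,0,0]]]' >/dev/null
python3 - <<'E'
from h import *
print(door())
E
done
```

```text
(12.7, np.float64(3.806015592626929), np.float64(3.8101782613734665), np.float64(-0.07412914275131857), (0.312692791223526, 0.13546738028526306))
(13.55, np.float64(3.850599505856918), np.float64(3.8364005245986883), np.float64(-0.056289628434103955), (0.29857850074768066, 0.13398738205432892))
```

```bash
python3 -m handwheel '[[[0,0,0],[0,0,0]],[[0,0,0],[0,0,0]],[[0,0,0],[0,0,0]],[[-0.0013,0,-0.0002],[0,0,0]],[[-0.0026,0,-0.0005],[0,0,0]],[[-0.0039,0,-0.0007],[0,0,0]],[[-0.0052,0,-0.0009],[0,0,0]],[[-0.0065,0,-0.0011],[0,0,0]],[[-0.0078,0,-0.0014],[0,0,0]],[[-0.0091,0,-0.0016],[0,0,0]]]' >/dev/null
python3 - <<'E'
from h import *
print(door()); o=observe(); print(o["position"],o["ft_force"])
P,R=pose(3.914,.28,-1,.0,.19);print(rel(P,R))
E
```

```text
(14.6, np.float64(3.9131152816547377), np.float64(3.872050788356752), np.float64(-0.03132886376086361), (0.2868168354034424, 0.13508951663970947))
[ 0.53789191 -0.1547882   0.19234149] [ 0.43023708 -0.30437905  0.44791881]
(array([ 0.009 , -0.0081,  0.0063]), array([-0.0003,  0.0002,  0.0045]))
```

```bash
python3 -m handwheel '[[[-0.0013,0,-0.0002],[0,0,0]],[[-0.0026,0,-0.0005],[0,0,0]],[[-0.0039,0,-0.0007],[0,0,0]],[[-0.0052,0,-0.0009],[0,0,0]],[[-0.0065,0,-0.0011],[0,0,0]],[[-0.0078,0,-0.0014],[0,0,0]],[[-0.0091,0,-0.0016],[0,0,0]],[[-0.0104,0,-0.0018],[0,0,0]]]' >/dev/null
python3 - <<'E'
from h import *
print(door()); o=observe(); print(o["position"],o["ft_force"])
im,_=get_image("top"); cv2.imwrite("pics/t2.png",im[150:400,180:480,::-1].repeat(2,0).repeat(2,1))
E
```

```text
(15.45, np.float64(3.9492011144253114), np.float64(3.9023538445476573), np.float64(-0.016983360738058256), (0.2848469913005829, 0.13492289185523987))
[ 0.54162368 -0.15850002  0.19232816] [-0.25557123  0.56346318  0.02626241]
```

View pics/t2.png

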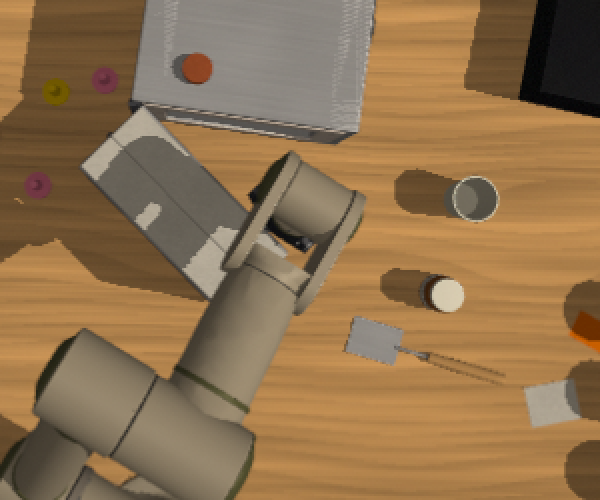

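The wrist hides the free corner of the door at (255,255), and the finger is on the inner side, about touching the door. I'll carry on the retreat.

```bash
python3 -m handwheel '[[[-0.0013,0,-0.0002],[0,0,0]],[[-0.0026,0,-0.0005],[0,0,0]],[[-0.0039,0,-0.0007],[0,0,0]],[[-0.0052,0,-0.0009],[0,0,0]]]' >/dev/null
python3 - <<'E'
from h import *
print(door()); o=observe(); print(o["position"],o["ft_force"])
E
python3 -m handwheel '[[[-0.0013,0,-0.0002],[0,0,0]],[[-0.0026,0,-0.0005],[0,0,0]],[[-0.0039,0,-0.0007],[0,0,0]],[[-0.0052,0,-0.0009],[0,0,0]]]' >/dev/null
python3 - <<'E'
from h import *
print(door()); o=observe(); print(o["position"],o["ft_force"])
E
```

```text
(15.95, np.float64(3.954188682514812), np.float64(3.9137157580508424), np.float64(-0.015005619799020153), (0.28288733959198, 0.13123419880867004))
[ 0.54350429 -0.16036985  0.19231348] [-0.7271037   0.40441834 -0.57856806]
(16.4, np.float64(3.974103468251288), np.float64(3.921079569736471), np.float64(-0.0071228529433232934), (0.2800612449645996, 0.13434556126594543))
[ 0.54533415 -0.16220944  0.19226634] [-0.61948872 -0.84942226  0.47102632]
```

```bash
python3 -m handwheel '[[[-0.0013,0,-0.0002],[0,0,0]],[[-0.0026,0,-0.0005],[0,0,0]],[[-0.01,0,-0.0017],[0,0,0]],[[-0.03,0,-0.0051],[0,0,0]],[[-0.05,0,-0.0085],[0,0,0]],[[-0.05,0,-0.0085],[0,0,0]]]' >/dev/null
python3 - <<'E'
from h import *
print(door()); o=observe(); print(o["position"],o["ft_force"])
E
python3 -m handwheel '[[[0,0,0],[0,0,0]],[[0,0,0],[0,0,0]],[[0,0,0],[0,0,0]],[[0,0,0],[0,0,0]],[[0,0,0],[0,0,0]],[[0,0,0],[0,0,0]]]' >/dev/null
python3 - <<'E'
from h import *
print(door()); print(door())
E
```

```text
(17.05, np.float64(3.9553775842044505), np.float64(3.929346919401743), np.float64(-0.014534379784566953), (0.28262418508529663, 0.1348196119070053))
[ 0.56360137 -0.18066683  0.19174185] [ 0.2968181  -0.86863318 -0.47673597]
(17.7, np.float64(3.956876611003029), np.float64(3.933820932267521), np.float64(-0.013940328597132984), (0.28657984733581543, 0.13483849167823792))
(17.75, np.float64(3.955654952431982), np.float64(3.935038536153776), np.float64(-0.014424451748993705), (0.2866203784942627, 0.134914368391037))
```

```bash
for k in 1 2; do python3 -m handwheel '[[[0,0,0],[0,0,0]],[[0,0,0],[0,0,0]],[[0,0,0],[0,0,0]],[[0,0,0],[0,0,0]],[[0,0,0],[0,0,0]],[[0,0,0],[0,0,0]],[[0,0,0],[0,0,0]],[[0,0,0],[0,0,0]],[[0,0,0],[0,0,0]],[[0,0,0],[0,0,0]]]' >/dev/null
python3 - <<'E'
from h import *
print(door())
E
done
```

```text
(18.8, np.float64(3.9544112562029152), np.float64(3.9292753361417683), np.float64(-0.014917393258500805), (0.28650611639022827, 0.13294459879398346))
(19.85, np.float64(3.9614272875157015), np.float64(3.9312152410691636), np.float64(-0.012137712578704496), (0.2865704894065857, 0.13394057750701904))
```

```bash
python3 - <<'E'
from h import *
o=observe();P=np.array(o["position"]);R=np.array(o["tool_rot"]);print(P,rel(P+[0,0,.12],R),rel(P+[-.02,-.2,.12],R))
E
python3 -m handwheel '[[[0.041,0,-0.236],[0,0,0]],[[0.041,0,-0.236],[0,0,0]],[[0.041,0,-0.236],[0,0,0]],[[0.041,0,-0.236],[0,0,0]]]'
```

```text
[ 0.56321271 -0.18003775  0.19216072] (array([ 0.0416,  0.0004, -0.2364]), array([0., 0., 0.])) (array([-0.2087, -0.311 , -0.2809]), array([0., 0., 0.]))
time_s: 20.3
position: [0.5638, -0.1806, 0.3153]
tool_rot: [[-0.699, 0.706, -0.116], [0.696, 0.708, 0.12], [0.167, 0.003, -0.986]]
ft_force: [-0.1, 0.5, -0.7]
grip_width: -0.0001
gripper_force: 0.0
```

Shift remaining: (-0.25, -0.311, -0.045).

```bash
python3 -m handwheel '[[[-0.25,-0.311,-0.045],[0,0,0]],[[-0.25,-0.311,-0.045],[0,0,0]],[[-0.25,-0.311,-0.045],[0,0,0]],[[-0.25,-0.311,-0.045],[0,0,0]],[[-0.25,-0.311,-0.045],[0,0,0]],[[-0.25,-0.311,-0.045],[0,0,0]]]'
python3 - <<'E'
from h import *
print(door())
E
python3 -m handwheel '[[[0,0,0],[0,0,0]],[[0,0,0],[0,0,0]],[[0,0,0],[0,0,0]],[[0,0,0],[0,0,0]],[[0,0,0],[0,0,0]],[[0,0,0],[0,0,0]],[[0,0,0],[0,0,0]],[[0,0,0],[0,0,0]],[[0,0,0],[0,0,0]],[[0,0,0],[0,0,0]]]' >/dev/null
python3 - <<'E'
from h import *
print(door())
im,_=get_image("top"); cv2.imwrite("pics/t3.png",im[150:400,180:480,::-1].repeat(2,0).repeat(2,1))
E
```

```text
time_s: 20.9
position: [0.5429, -0.3811, 0.3099]
tool_rot: [[-0.696, 0.708, -0.124], [0.696, 0.707, 0.126], [0.177, 0.002, -0.984]]
ft_force: [-0.2, 0.2, 0.2]
grip_width: -0.0
gripper_force: 0.0
(20.9, np.float64(3.964560696275262), np.float64(3.9693993576879727), np.float64(-0.010897199630495735), (0.3201178014278412, 0.13456754386425018))
(21.95, np.float64(3.971326789919744), np.float64(3.9697632708607014), np.float64(-0.008220506313217163), (0.31960391998291016, 0.13379710912704468))
```

View pics/t3.png

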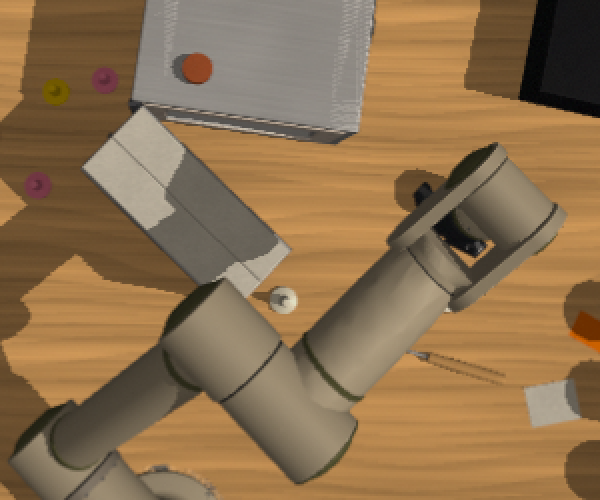

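The door's mid-line, from (110,135) to (262,277), runs on to the white mark at (283,300), and the door stands free. I'll wait and check for drift.

```bash
for k in 1 2 3 4; do python3 -m handwheel '[[[0,0,0],[0,0,0]],[[0,0,0],[0,0,0]],[[0,0,0],[0,0,0]],[[0,0,0],[0,0,0]],[[0,0,0],[0,0,0]],[[0,0,0],[0,0,0]],[[0,0,0],[0,0,0]],[[0,0,0],[0,0,0]],[[0,0,0],[0,0,0]],[[0,0,0],[0,0,0]]]' >/dev/null
python3 - <<'E'
from h import *
print(door()[:4])
E
done
```

```text
(23.05, np.float64(3.954400736716609), np.float64(3.9738300592002664), np.float64(-0.014921563042567587))
(24.1, np.float64(3.968441454615725), np.float64(3.9774067672904794), np.float64(-0.009361617575744524))
(25.15, np.float64(3.972269415787578), np.float64(3.975407768849763), np.float64(-0.007847821473224104))
(26.2, np.float64(3.970553141623076), np.float64(3.9749343119721496), np.float64(-0.008526423726897797))
```

At rest for about 9 s and about 9 mm from the mark line.

```bash
python3 -c "from rig import *; print(close_job())"
```

```text
the job is handed in; nothing more can be done
None
```

The kiln door stands at rest and untouched, pointing at the white vent mark. By the top camera it is about 9 mm off the mid-plane (35 mm allowed) and had been still for about 9 s when I handed the job in at about 26 s; the hand-in returned no verdict.

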